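# Change the insert of a grater box

## Robot

A 6-joint arm with a two-finger parallel gripper is mounted at the origin on the work surface. World frame = base frame: x ahead of the robot, y to its left, z up, the work surface at z = 0. Lengths are in m, angles in degrees, forces in N, time in s.
With the tool pointing down it reaches from about 0.4 to 0.825 m from the base axis. Payload 7 kg.
Tool frame: the origin (TCP) lies on the mounting face of the last link; the fingertips stand 178 mm ahead of it and the grasp point (between the pads) lies 159 mm ahead of it (ctrl.tip_extent is the distance from the TCP to the fingertips, in m); z points along the fingers, y is the direction in which the jaws open and shut (so a half turn about z gives the same grasp; the last joint's range is limited). The gripper opens to 88 mm and grips with 3 to 60 N. Pads are 19 mm wide; open, the fingers measure 130 mm over their backs; the gripper's body (78 mm by 193 mm) begins 47 mm behind the grasp point.
Start: joints at [-52.706, 20.546, 0.682, 0, -70.136, -16.507], TCP at [0.24, -0.631, 0.405] pointing down, gripper open.
Joint ranges: [-176.03, 176.03], [-82.01, 121.73], [-58.28, 71.71], [-173.87, 95.51], [-174.79, -0.11], [-173.66, 173.66]. Speed limits (degrees/s): [136.94, 136.94, 172.46, 180, 180, 180].

## Interface

Orientations are given as [roll, pitch, yaw] about the fixed x, y, z axes, in that order (R = Rz(yaw) Ry(pitch) Rx(roll)).
In Python, from plant import ctrl gives the robot as it stands. The module is installed in compiled form; this text tells all that it offers.
- The arm moves only by the tool carry_out, never from a script. Its argument "moves" is text: rows parted by semicolons, each of 7 numbers parted by spaces: the finger opening in m, from 0 to 0.0876, then the shift along the tool's x, y, z in m, then the turn, a rotation vector about the tool's x, y, z in rad. A call has 1 to 20 rows; each row is the pose to reach, as a shift and turn from the pose commanded when the call began, along the tool's axes at that moment; what a row does not reach only later rows make up. A row lasts 1/10 s, in which the tool goes at most 50 mm and 8.59 degrees, less where a joint would pass 70% of its speed; a pose out of reach is approached as far as the arm can. A call with a gripper value outside its range is refused whole. The fingers move at their own pace and stop on an object; the grip force is fixed at half the most. Time passes only in rows, so rows that repeat a pose let the fingers close. It gives the time, the measured TCP pose, the force and the opening at its end, in the units of the state.
- ctrl.get_obs(): the state, without advancing time (a new reading comes with each control period).
- ctrl.snapshot(name): name is "side" or "top"; returns a dict with "image" (420x560x3 uint8, red, green, blue), "K" (3x3 intrinsics, pixels), "R" (3x3) and "t" (3): a world point X has camera coordinates R X + t. Camera axes: x right, y down, z forward; pixel columns grow to the right and rows downward; lengths in m; the calibration is good to about 2 mm. A picture is of the moment at which its call begins. There is no depth.
- ctrl.close_job(): hands the job in, once; it reports no verdict.
Trained networks look in a picture, given as the dict that the camera call returned (one of the last four; its "shot" number tells which), for a name from the list of things; names that differ only in an ending like _2 or _b are one class to them, and where a whole thing is asked for, a point or a joint stands for the part that bears it (a point fixed in the world has none). Each returns a list of dicts, best first, with "confidence" (0 to 1); they miss things now and then, are a little off and sometimes report something else, mostly with a low value. They report only what shows in the picture. A call takes as long as a camera call. They do not tell look-alikes from the thing itself.
- ctrl.recognise(picture, label): "extent" ([left, top, right, bottom] in pixels, round what is visible of it).
- ctrl.trace(picture, label): "region" (420x560 bool, what is visible of it) and "extent" ([left, top, right, bottom] in pixels, round what is visible of it).
- ctrl.mark_of(picture, label): "at" ([row, column] in pixels: a listed point, or the origin of a listed thing).
The state is a dict: "clock": time; "joint_pos": joint angles; "qvel": joint speeds; "tau": joint torques, N m; "tool_pos": TCP position; "orientation": TCP orientation; "force": force on the tool from outside, world axes, zero at the start; "moment": the same for the moment, N m; "opening": finger opening in m.
Only numpy, scipy, OpenCV 4.12 (cv2) and the standard library are available. Lean on these libraries where they do the work, as an engineer would, in place of code of your own. Each camera call takes 0.05 s, during which the arm holds its last target.

## Task

Change the insert of the grater box: take the slicing insert out of the frame and lay it flat in the steel tray for washing, then set the coarse grating insert (the one with the big holes) down on the frame, without dropping it in, and press it in past the catches until it is flush at both ends. Leave the fine grating insert, the jug, the cups and the carton where they stand.

Things in the scene. Friction and masses are not known exactly. Their poses are not given: they have to be found in the camera images.
- graterbox: Grater box, fixed: clear open container under a white frame, 210 (x) x 120 (y) x 78 mm high. Origin: centre of its underside. In the middle of both long sides (|x| under 35 mm) the frame is cut away from the insert right out to the outside, as a finger gap 38 mm deep from the frame's top; below it the container is free for |y| under 52 mm.
- recess (a point): Centre of the frame's recess, level with the frame's flat top, 78 mm above the table; x along it, y across, z up. The recess is 163 x 65 mm (1.5 mm play round an insert) and 16 mm deep to a seat under each end of the insert (|x| over 68 mm), open between them. An insert that is home has its top level with the frame and its centre 8 mm below this point.
- catch_end (a point): Catch in the middle of one end wall of the recess; its twin is at the other end. A smooth round bar, 40 mm long, on a spring, standing 4 mm out of the wall; point: the bar's centre. It gives way when an insert's end bead is pushed or pulled past it, at about 6 N per end, down or up. An insert laid in loosely rests on both catches, its top 10 mm above the frame.
- slicer_mid (a point): Slicing insert, one broad slanting slot with a blade across its plate; at the start it is snapped into the recess, flush. 160 x 62 x 16 mm, 110 g: white plastic rim (solid, 20 mm wide at the ends, 6 mm along the sides) round a steel plate, a rounded bead along the foot of both ends. Point: its centre, 8 mm above its underside; x along its length, y across, z up. Both ways round are alike.
- coarse_mid (a point): Coarse grating insert, 15 big round holes (12 mm) in its plate; at the start it lies flat on the table. 160 x 62 x 16 mm, 110 g: white plastic rim (solid, 20 mm wide at the ends, 6 mm along the sides) round a steel plate, a rounded bead along the foot of both ends. Point: its centre, 8 mm above its underside; x along its length, y across, z up. Both ways round are alike.
- fine_mid (a point): Fine grating insert, many tiny holes (3 mm) in its plate; it lies flat on the table and is not needed. 160 x 62 x 16 mm, 110 g: white plastic rim (solid, 20 mm wide at the ends, 6 mm along the sides) round a steel plate, a rounded bead along the foot of both ends. Point: its centre, 8 mm above its underside; x along its length, y across, z up. Both ways round are alike.
- tray: Shallow stainless steel tray, fixed, 280 mm (x) x 200 mm (y) outside, walls 4 mm thick, rim 40 mm above the table (43 with its roll), flat floor 4 mm above the table, inside 272 x 192 mm. Origin: centre of its underside.
- jug: Glass measuring jug, loose, upright, 98 mm across at the rim, 140 mm high, handle reaching 86 mm from its axis along its x. Origin: centre of its underside.
- cups: Stack of clear plastic cups, loose, upright, 52 mm across at the foot, 77 mm at the rims, 126 mm high. Origin: centre of its underside.
- carton: Dark blue carton, loose, standing, 55 mm (x) x 120 mm (y) x 100 mm high. Origin: centre of its underside.
There are look-alikes about, which are no part of the job. Leave any blue or orange look-alike of the part that bears slicer_mid alone. What is shaped like the part that bears coarse_mid but blue is not meant.

How it is judged (in metres and radians):
On the way, in this order (a step that is already met when the one before it is completed fails the run):
1. the slicing insert has been lifted clear of the frame ((horizontal distance between slicer_mid and recess above 0.12 m or z of slicer_mid in the frame of recess above 0.03 m)), for 0.1 s.
2. the coarse insert is in the recess, flush at both ends (x of coarse_mid in the frame of recess between -0.004 and 0.004 m and y of coarse_mid in the frame of recess between -0.004 and 0.004 m and z of coarse_mid in the frame of recess between -0.0105 and -0.006 m and angle between the z axis of coarse_mid and the z axis of recess, either way round below 0.025 rad and angle between coarse_mid's own z axis and vertical below 0.1 rad), for 0.2 s.
At the end, for the whole second after the job is handed in: the coarse insert lies in the recess, its centre within 4 mm of the recess's centre both ways, its top level with the frame's top (no more than 2 mm high or 2.5 mm low) and level within 1.4 degrees; the slicing insert lies flat on the tray's floor; both are at rest (all of step 2 and x of slicer_mid in the frame of tray between -0.11 and 0.11 m and y of slicer_mid in the frame of tray between -0.08 and 0.08 m and z of slicer_mid in the frame of tray between 0.005 and 0.02 m and angle between the z axis of slicer_mid and the z axis of tray, either way round below 0.1 rad and linear speed of each of coarse, slicer below 0.02 m/s); the robot touches nothing.
It fails at once if the coarse insert is dropped into the frame (it falls freely at over 0.5 m/s just above the recess) (horizontal distance between coarse_mid and recess below 0.04 m and z of coarse_mid in the frame of recess between 0.004 and 0.06 m and linear speed of coarse above 0.5 m/s and contact force between the fingers and coarse below 0.05 N).
It fails at once if the fine grating insert is moved more than 30 mm or tipped (distance of fine_mid from where it was at the start of the episode above 0.03 m or angle between fine_mid's own z axis and vertical above 0.4 rad).
It fails at once if the jug is moved more than 30 mm or tipped (distance of jug from where it was at the start of the episode above 0.03 m or angle between jug's own z axis and vertical above 0.4 rad).
It fails at once if the cups is moved more than 30 mm or tipped (distance of cups from where it was at the start of the episode above 0.03 m or angle between cups's own z axis and vertical above 0.4 rad).
It fails at once if the carton is moved more than 30 mm or tipped (distance of carton from where it was at the start of the episode above 0.03 m or angle between carton's own z axis and vertical above 0.4 rad).
It also fails if it takes over 67 s, if anything falls off the work surface, if the arm or the gripper's body presses on something with over 40 N, if the wrist force passes 120 N, or if a joint passes its speed limit or range.

## Working session

There is one attempt and no reset: what is moved stays moved. The work goes in short steps, Python scripts to look and compute and a tool call to move; the robot and the scene stay as the last step left them, time stands still between calls to the robot, and variables do not carry over. Pictures are saved under pics/ and viewed, and the job is handed in when it is done.

Besides the shell and the picture viewer there is one more tool, called by a JSON object that holds its "fn" and its "kwargs", one argument or row to a line. carry_out: Moves the arm, as the interface text tells. Its arguments: {"type":"object","properties":{"moves":{"type":"string"}},"required":["moves"]}

```bash
mkdir -p pics; python3 - <<'E'
from plant import ctrl
import cv2,json,numpy as np
print(ctrl.get_obs())
for n in("top","side"):
    p=ctrl.snapshot(n); cv2.imwrite(f"pics/{n}0.png",cv2.resize(p["image"][:,:,::-1],(784,588),interpolation=cv2.INTER_CUBIC)); print(n,p["K"].tolist(),p["R"].tolist(),p["t"].tolist())
    for l in["graterbox","recess","catch_end","slicer_mid","coarse_mid","fine_mid","tray","jug","cups","carton"]:
        print(l,[(np.round(d["at"],1).tolist(),round(d["confidence"],2)) for d in ctrl.mark_of(p,l)])
E
```

```text
{'clock': 0.0, 'joint_pos': array([-5.27075342e+01,  2.05913610e+01,  6.33182696e-01, -2.03740946e-02,
       -7.01368308e+01, -1.65072445e+01]), 'qvel': array([ 0.05326138, -0.05967865, -0.01214018,  0.08635216,  0.00922936,
        0.02025588]), 'tau': array([ 3.57929571e-05, -5.82723141e+01,  2.93050486e+01,  6.99697629e+00,
        6.91996000e-03, -1.69544633e-04]), 'tool_pos': array([ 0.23946403, -0.63087921,  0.40371799]), 'orientation': array([ 1.79903464e+02, -8.63470600e-03, -1.59221710e+02]), 'force': array([-0.44678058,  0.16275971,  1.42840462]), 'moment': array([ 0.03915567, -0.01918244,  0.03392743]), 'opening': 0.08773736020774461}
top [[426.7406346028871, 0.0, 280.02398407622223], [0.0, 426.7406346028871, 212.63635729070137], [0.0, 0.0, 1.0]] [[-0.024481373767702156, -0.999080778105021, -0.035188935185815326], [-0.9920081262273297, 0.028636112015665228, -0.12288144932238018], [0.12377616829336929, 0.031899402967637484, -0.991797301999214]] [0.0856065192116289, 0.5654613664150016, 1.03695089480533]
graterbox [([228.3, 206.1], 0.68)]
recess [([224.3, 202.3], 0.72)]
catc
[... 545 characters left out ...]
, [0.0, 0.0, 1.0]] [[-0.8033009110592124, -0.595572914700852, 0.0007413273035198332], [-0.4378653122424002, 0.5897423166628759, -0.678585269713372], [0.40370981487487356, -0.5454327669033426, -0.7345212605240634]] [0.45452155643281045, 0.2578482589412428, 1.1447140334581725]
graterbox [([280.0, 226.0], 0.76)]
recess [([263.3, 224.6], 0.83)]
catch_end []
slicer_mid [([341.6, 167.2], 0.7), ([265.4, 220.3], 0.6), ([330.6, 316.5], 0.59)]
coarse_mid [([197.6, 278.3], 0.87), ([117.2, 294.8], 0.74)]
fine_mid [([236.1, 310.7], 0.73), ([279.4, 223.5], 0.62)]
tray [([162.6, 362.3], 0.84)]
jug [([148.1, 262.5], 0.68), ([230.0, 310.8], 0.52)]
cups [([214.2, 174.4], 0.84)]
carton [([173.4, 218.5], 0.94)]
```

View pics/top0.png

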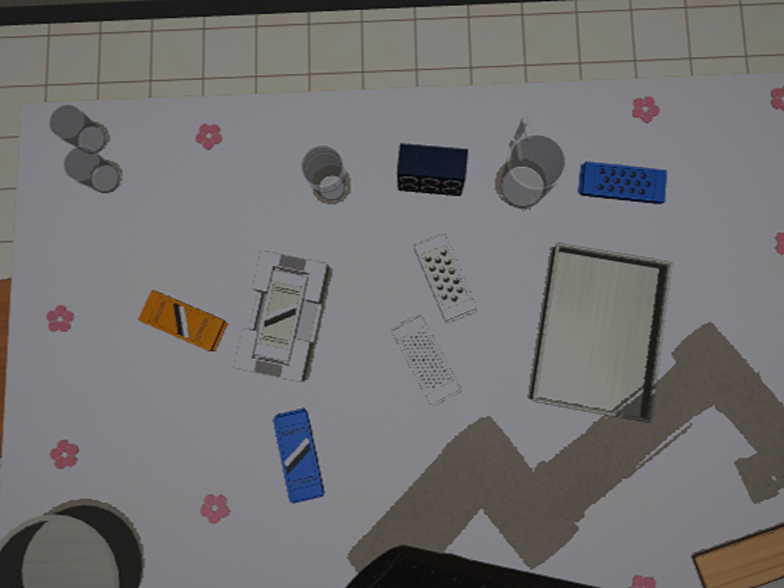

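View pics/side0.png

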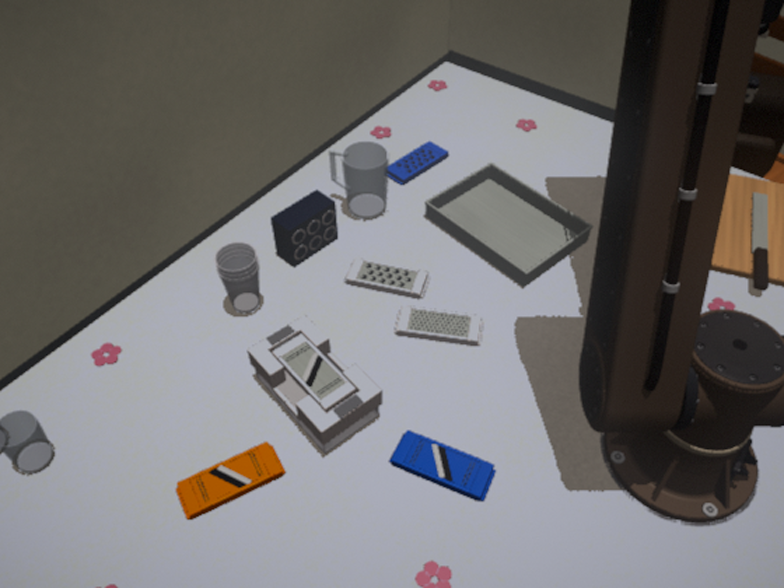

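The top view shows the following (native column, row):
- **Slicers:** three look-alikes. The white one is in the frame at (202,224), orange at (135,231), blue at (214,326). I want the white one, snapped into the frame.
- **Coarse inserts:** white at (318,197), blue at (440,126). I want the white one with big holes.
- **Fine insert:** (303,258).

Next I confirm this in enlarged crops and fit the poses.

```bash
cat > h.py <<'E'
import numpy as np,cv2
from scipy.optimize import minimize
def proj(p,X):
    c=np.asarray(X)@np.array(p["R"]).T+np.array(p["t"]); u=c@np.array(p["K"]).T
    return u[:,:2]/u[:,2:]
def ray(p,px,z):  # px=(col,row)
    R=np.array(p["R"]);t=np.array(p["t"]);d=R.T@np.linalg.inv(p["K"])@np.array([px[0],px[1],1.]);c=-R.T@t
    return c+d*(z-c[2])/d[2]
def box(x,y,yaw,L,W,z0,z1):
    c,s=np.cos(yaw),np.sin(yaw)
    return np.array([[x+c*a*L/2-s*b*W/2,y+s*a*L/2+c*b*W/2,z] for a in(-1,1) for b in(-1,1) for z in (z0,z1)])
def soft(p,X,S=4):
    h=cv2.convexHull((proj(p,X)+.5).astype(np.float32))
    im=np.zeros((420*S,560*S),np.uint8);cv2.fillPoly(im,[np.round(h*S-.5).astype(np.int32)],255)
    return cv2.resize(im,(560,420),interpolation=cv2.INTER_AREA)/255.
def fit(views,x0,L,W,z0,z1,zfree=False):
    def cost(v):
        dz=v[3] if zfree else 0
        return sum(np.abs(soft(p,box(v[0],v[1],v[2],L,W,z0+dz,z1+dz))-m).sum()/m.sum() for p,m in views)
    best=None
    for dy in(0,.3,-.3):
        s=[x0[0],x0[1],x0[2]+dy]+([0] if zfree else [])
        sim=np.array([s]+[np.array(s)+np.eye(len(s))[i]*[.015,.015,.2,.01][i] for i in range(len(s))])
        r=minimize(cost,s,method="Nelder-Mead",options=dict(initial_simplex=sim,xatol=1e-4,fatol=1e-4,maxiter=300))
        if best is None or r.fun<best.fun:best=r
    return best.x,best.fun
E
cat > m.py <<'E'
from plant import ctrl
from h import *
P={n:ctrl.snapshot(n) for n in("top","side")}
I=P["top"]["image"][:,:,::-1]
cv2.imwrite("pics/crop0.png",cv2.resize(I[160:300,160:350],None,fx=4,fy=4,interpolation=cv2.INTER_CUBIC))
I=P["side"]["image"][:,:,::-1]
cv2.imwrite("pics/crop1.png",cv2.resize(I[170:330,165:360],None,fx=4,fy=3.7,interpolation=cv2.INTER_CUBIC))
def masks(l,px):
    o=[]
    for n in("top","side"):
        c=[d for d in ctrl.trace(P[n],l) if np.hypot((d["extent"][0]+d["extent"][2])/2-px[n][0],(d["extent"][1]+d["extent"][3])/2-px[n][1])<25]
        if c:o.append((P[n],c[0]["region"].astype(float)));print(l,n,np.round(c[0]["extent"],1),round(c[0]["confidence"],2))
        else:print(l,n,"none")
    return o
T=P["top"]
for l,px,L,W,z0,z1,yaw in[("coarse_mid",dict(top=(318,197),side=(278,198)),.16,.062,0,.016,.3),
 ("fine_mid",dict(top=(304,257),side=(312,232)),.16,.062,0,.016,.3),
 ("slicer_mid",dict(top=(202,224),side=(223,265)),.16,.062,.0779,.078,-.1),
 ("graterbox",dict(top=(202,224),side=(225,272)),.21,.12,0,.078,-.1),
 ("tray",dict(top=(427,238),side=(362,160)),.28,.2,0,.042,-.1),
 ("carton",dict(top=(308,122),side=(218,165)),.055,.12,0,.1,-.1)]:
    v=masks(l,px)
    x0=[*ray(T,px["top"],(z0+z1)/2)[:2],yaw]
    for w in [v]+[[a] for a in v]:
        r,f=fit(w,x0,L,W,z0,z1);print("  ",np.round(r[:2],4),round(np.degrees(r[2]),2),round(f,3))
for l in("jug","cups"):
    d=ctrl.mark_of(T,l)[0];print(l,ray(T,d["at"][::-1],0))
for l in ("recess",):
  for n in P:
    for d in ctrl.mark_of(P[n],l):print(n,ray(P[n],d["at"][::-1],.078))
E
python3 m.py
```

```text
coarse_mid top [296.1 166.1 343.6 230.1] 0.62
coarse_mid side none
   [ 0.6057 -0.0283] 21.42 0.048
   [ 0.6057 -0.0283] 21.42 0.048
fine_mid top [278.5 227.1 330.8 288.9] 0.57
fine_mid side [280.6 218.2 344.2 245.6] 0.95
   [0.4571 0.0131] 26.32 0.194
   [0.4569 0.013 ] 25.92 0.042
   [0.4586 0.012 ] 26.09 0.145
slicer_mid top [180.7 194.1 224.8 260.7] 0.68
slicer_mid side [189.8 240.6 252.8 295.1] 0.86
   [0.5387 0.2631] -12.87 0.205
   [0.5399 0.2602] -12.96 0.085
   [0.5372 0.2648] -13.16 0.074
graterbox top [166.9 180.5 234.1 272.6] 0.86
graterbox side [175.7 223.5 275.  320. ] 0.91
   [0.5401 0.2631] -13.13 1.283
   [0.5395 0.2647] -12.3 0.69
   [0.5436 0.2595] -14.27 0.57
tray top [381.3 171.9 477.7 301.7] 0.72
tray side [303.8 116.  423.8 205. ] 0.8
   [ 0.4997 -0.2999] -11.76 0.057
   [ 0.4985 -0.2996] -11.14 0.035
   [ 0.5002 -0.3004] -11.76 0.021
carton top none
carton side [191.4 133.3 243.4 190.2] 0.75
   [ 0.7999 -0.0085] -6.24 0.031
   [ 0.7999 -0.0085] -6.24 0.031
jug [ 0.78478203 -0.17330301  0.        ]
cups [0.44583283 0.01306396 0.        ]
top [0.53558091 0.25565311 0.078     ]
side [0.53229741 0.26056988 0.078     ]
side [0.61514355 0.24785408 0.078     ]
```

View pics/crop0.png

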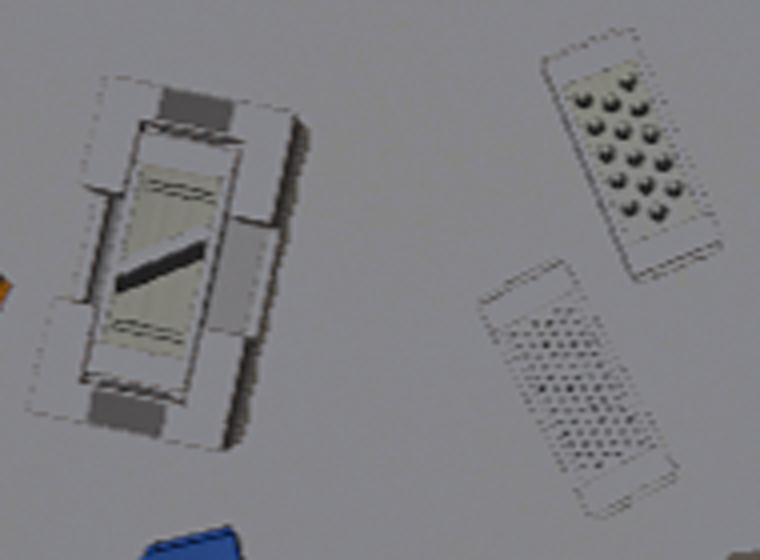

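View pics/crop1.png

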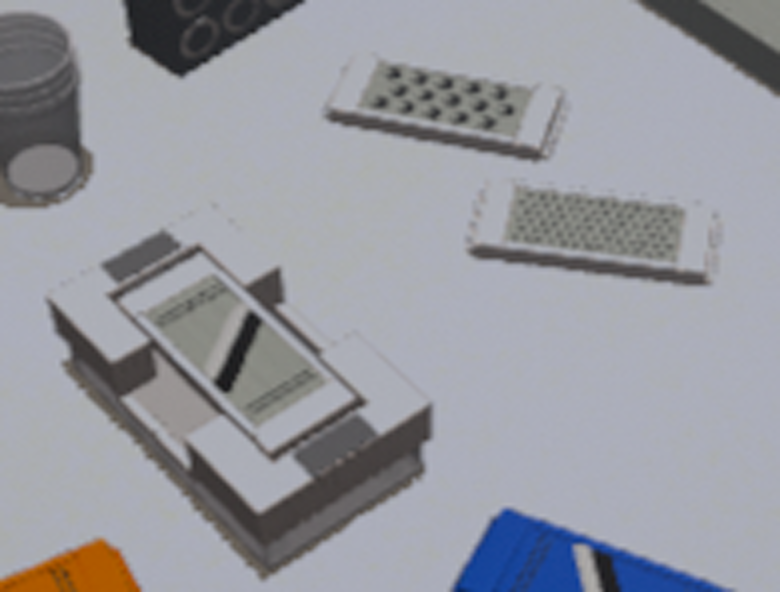

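The crops confirm it. The white slicer is seated in the frame at crop (163,262), and the white big-hole insert is at crop (632,155). Now I work out the slicer's centre from its corners and check the rays against each other.

```bash
cat > r.py <<'E'
from plant import ctrl
from h import *
P={n:ctrl.snapshot(n) for n in("top","side")}
t=np.array([(143,122),(240,142),(185,402),(85,380)])/4+160-.4
s=np.array([(112,293),(200,248),(362,402),(277,455)])/[4,3.7]+[165,170]-.4
for p,c in((P["top"],t),(P["side"],s)):
    w=np.array([ray(p,q,.078)[:2] for q in c]);e=w
    print(np.round(w,4).tolist(),w.mean(0))
    for i in range(4):
        d=e[(i+1)%4]-e[i];print(np.linalg.norm(d).round(4),np.degrees(np.arctan2(d[1],d[0])).round(1),end='; ')
    print()
# overlay fits
for n in P:
    im=cv2.resize(P[n]["image"][:,:,::-1],None,fx=4,fy=4,interpolation=cv2.INTER_CUBIC).copy()
    for x,y,yw,z,c in((.5390,.2620,-13,.078,(0,0,255)),(.6057,-.0283,21.4,.016,(0,255,0)),(.457,.013,26,.016,(255,0,0))):
        q=proj(P[n],box(x,y,np.radians(yw),.16,.062,z,z)[[0,2,6,4]])
        cv2.polylines(im,[np.round((q+.5)*4).astype(int)],True,c,1)
    x0,y0=(165,160) if n=="top" else (170,175)
    cv2.imwrite(f"pics/ov_{n}.png",im[y0*4:y0*4+560,x0*4:x0*4+780])
E
python3 r.py
```

```text
[[0.624, 0.2753], [0.6097, 0.2157], [0.4528, 0.2499], [0.4675, 0.3105]] [0.53849722 0.26283957]
0.0613 -103.4; 0.1606 167.7; 0.0623 76.4; 0.1604 -12.7; 
[[0.6231, 0.2735], [0.6064, 0.2152], [0.4538, 0.2516], [0.4674, 0.3086]] [0.53767784 0.26222604]
0.0607 -106.0; 0.1569 166.6; 0.0587 76.6; 0.1597 -12.7;
```

View pics/ov_top.png

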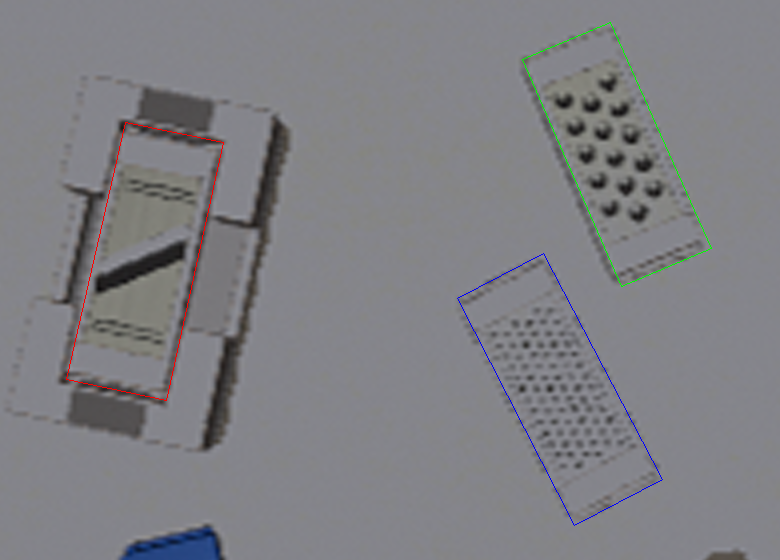

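View pics/ov_side.png

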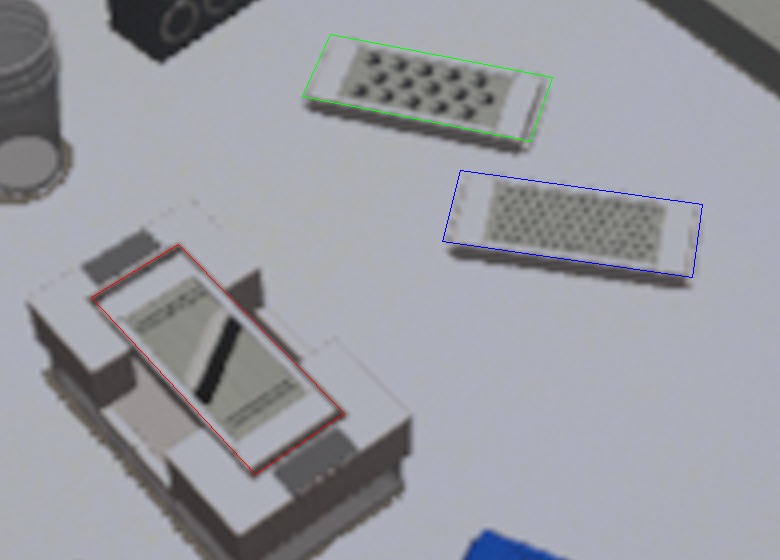

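```bash
cat > plan.py <<'E'
import sys,numpy as np
from scipy.spatial.transform import Rotation as R
# args: cur x y z yaw  tgt x y z yaw  (tool down, yaw deg)
a=[float(v) for v in sys.argv[1:9]]
f=lambda w:R.from_euler("xyz",[180,0,w],degrees=True)
A,B=f(a[3]),f(a[7])
print("shift",np.round(A.inv().apply(np.subtract(a[4:7],a[:3])),4),"rot",np.round((A.inv()*B).as_rotvec(),4))
E
python3 plan.py .24 -.631 .405 -159.22 .5385 .2622 .35 -13
```

```text
shift [-0.596   0.7292  0.055 ] rot [-0.     0.    -2.552]
```

{"fn": "carry_out", "kwargs": {
  "moves": "0.0876 -0.596 0.7292 0.055 0 0 -2.552;0.0876 -0.596 0.7292 0.055 0 0 -2.552;0.0876 -0.596 0.7292 0.055 0 0 -2.552;0.0876 -0.596 0.7292 0.055 0 0 -2.552;0.0876 -0.596 0.7292 0.055 0 0 -2.552;0.0876 -0.596 0.7292 0.055 0 0 -2.552;0.0876 -0.596 0.7292 0.055 0 0 -2.552;0.0876 -0.596 0.7292 0.055 0 0 -2.552;0.0876 -0.596 0.7292 0.055 0 0 -2.552;0.0876 -0.596 0.7292 0.055 0 0 -2.552;0.0876 -0.596 0.7292 0.055 0 0 -2.552;0.0876 -0.596 0.7292 0.055 0 0 -2.552;0.0876 -0.596 0.7292 0.055 0 0 -2.552;0.0876 -0.596 0.7292 0.055 0 0 -2.552;0.0876 -0.596 0.7292 0.055 0 0 -2.552;0.0876 -0.596 0.7292 0.055 0 0 -2.552;0.0876 -0.596 0.7292 0.055 0 0 -2.552;0.0876 -0.596 0.7292 0.055 0 0 -2.552;0.0876 -0.596 0.7292 0.055 0 0 -2.552;0.0876 -0.596 0.7292 0.055 0 0 -2.552"
}}

```text
clock: 4.1
tool_pos: [0.5392, 0.2667, 0.3485]
orientation: [180.0, -0.0, -12.8]
force: [-0.4, -0.9, -0.8]
opening: 0.0878
```

{"fn": "carry_out", "kwargs": {
  "moves": "0.0876 0 0 0 0 0 0;0.0876 0 0 0.02 0 0 0;0.0876 0 0 0.034 0 0 0;0.0876 0 0 0.034 0 0 0;0.0876 0 0 0.034 0 0 0;0.0876 0 0 0.034 0 0 0"
}}

```text
clock: 4.7
tool_pos: [0.5382, 0.262, 0.3166]
orientation: [-179.9, -0.1, -13.0]
force: [-0.1, 0.6, 0.6]
opening: 0.0876
```

```bash
python3 - <<'E'
from plant import ctrl
import cv2
o=ctrl.get_obs();print(o["tool_pos"],o["orientation"],o["qvel"].round(2),o["joint_pos"].round(1))
p=ctrl.snapshot("side");cv2.imwrite("pics/s2.png",cv2.resize(p["image"][150:330,130:400,::-1],None,fx=2.9,fy=2.9))
p=ctrl.snapshot("top");cv2.imwrite("pics/t2.png",cv2.resize(p["image"][130:330,100:350,::-1],None,fx=2.9,fy=2.9))
E
```

```text
[0.53821367 0.26196383 0.31662573] [-1.79948851e+02 -5.26447039e-02 -1.30094026e+01] [ 0.16 -0.02  0.11 -0.19  0.09 -0.04] [ 44.6  17.4 -16.1   0.  -56.4  32.3]
```

View pics/s2.png

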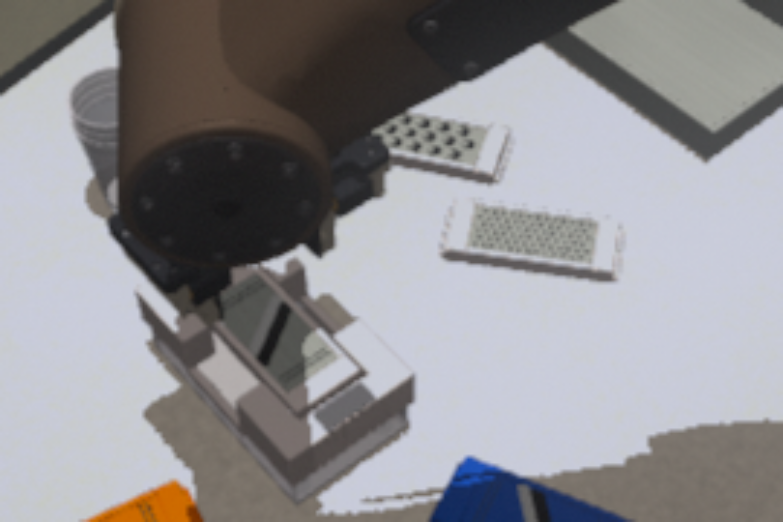

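View pics/t2.png

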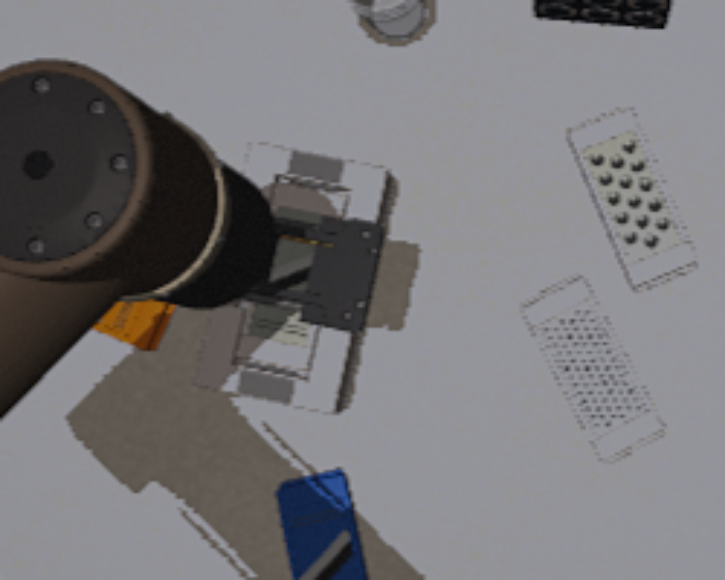

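{"fn": "carry_out", "kwargs": {
  "moves": "0.0876 0 0 0.02 0 0 0;0.0876 0 0 0.04 0 0 0;0.0876 0 0 0.055 0 0 0;0.0876 0 0 0.065 0 0 0;0.0876 0 0 0.0735 0 0 0;0.0876 0 0 0.0735 0 0 0;0.0876 0 0 0.0735 0 0 0"
}}

```text
clock: 5.5
tool_pos: [0.5382, 0.2624, 0.2426]
orientation: [-180.0, -0.0, -13.0]
force: [-0.3, 0.7, 0.4]
opening: 0.0876
```

Free descent with no contact force. Closing now.

{"fn": "carry_out", "kwargs": {
  "moves": "0.07 0 0 0 0 0 0;0.064 0 0 0 0 0 0;0.05 0 0 0 0 0 0;0.05 0 0 0 0 0 0;0.05 0 0 0 0 0 0;0.05 0 0 0 0 0 0;0.05 0 0 0 0 0 0;0.05 0 0 0 0 0 0"
}}

```text
clock: 6.3
tool_pos: [0.538, 0.2623, 0.2425]
orientation: [-180.0, -0.0, -13.0]
force: [-0.7, 0.3, 4.9]
opening: 0.0615
```

```bash
python3 - <<'E'
from plant import ctrl
o=ctrl.get_obs();print(o)
E
```

```text
{'clock': 6.3, 'joint_pos': array([ 4.46822848e+01,  2.20468874e+01, -2.05895971e+01,  5.13579150e-03,
       -4.73392361e+01,  3.23288291e+01]), 'qvel': array([ 0.12136872,  0.12564047, -0.01981013, -0.00542362, -0.00944875,
       -0.01531472]), 'tau': array([-2.94952942e-01, -5.14194202e+01,  2.20663404e+01,  5.20924106e+00,
        3.85379009e-01,  2.37361336e-02]), 'tool_pos': array([0.53800405, 0.26229722, 0.24246392]), 'orientation': array([-1.79981505e+02, -1.61765489e-02, -1.29854092e+01]), 'force': array([-0.72479146,  0.29941232,  4.91008312]), 'moment': array([-0.08685464,  0.59871382, -0.05418005]), 'opening': 0.06149980122771822}
```

{"fn": "carry_out", "kwargs": {
  "moves": "0.05 0 0 -0.002 0 0 0;0.05 0 0 -0.004 0 0 0;0.05 0 0 -0.006 0 0 0;0.05 0 0 -0.008 0 0 0;0.05 0 0 -0.010 0 0 0;0.05 0 0 -0.012 0 0 0;0.05 0 0 -0.016 0 0 0;0.05 0 0 -0.02 0 0 0;0.05 0 0 -0.03 0 0 0;0.05 0 0 -0.05 0 0 0;0.05 0 0 -0.08 0 0 0;0.05 0 0 -0.1 0 0 0;0.05 0 0 -0.1 0 0 0;0.05 0 0 -0.1 0 0 0"
}}

```text
clock: 7.7
tool_pos: [0.5376, 0.2622, 0.3429]
orientation: [-179.9, -0.0, -13.0]
force: [-1.0, -0.0, -0.8]
opening: 0.0616
```

```bash
python3 - <<'E'
from plant import ctrl
import cv2
p=ctrl.snapshot("side");cv2.imwrite("pics/s3.png",cv2.resize(p["image"][100:330,130:430,::-1],None,fx=2.5,fy=2.5))
E
python3 plan.py .5385 .2622 .3425 -13 .4995 -.30 .3425 -11.5
```

```text
shift [0.0885 0.5566 0.    ] rot [ 0.      0.     -0.0262]
```

View pics/s3.png

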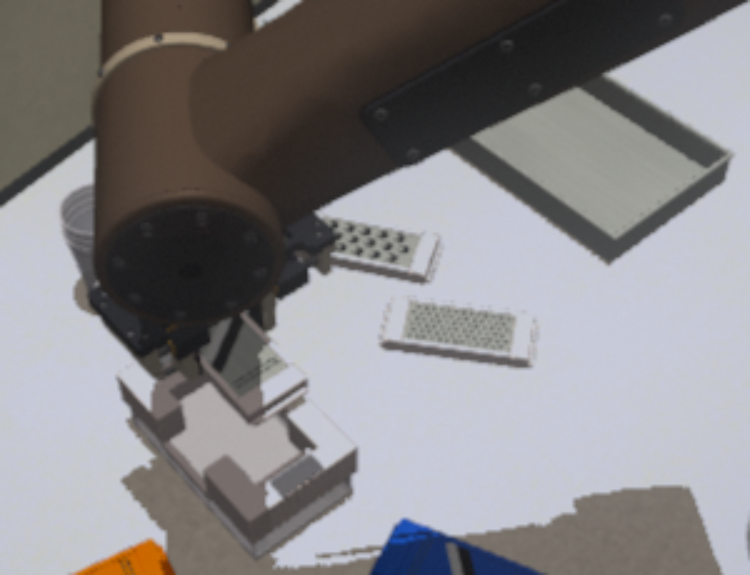

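Slicer is out and held level above the frame. Carrying it to the tray.

{"fn": "carry_out", "kwargs": {
  "moves": "0.05 0.0885 0.5566 0 0 0 -0.026;0.05 0.0885 0.5566 0 0 0 -0.026;0.05 0.0885 0.5566 0 0 0 -0.026;0.05 0.0885 0.5566 0 0 0 -0.026;0.05 0.0885 0.5566 0 0 0 -0.026;0.05 0.0885 0.5566 0 0 0 -0.026;0.05 0.0885 0.5566 0 0 0 -0.026;0.05 0.0885 0.5566 0 0 0 -0.026;0.05 0.0885 0.5566 0 0 0 -0.026;0.05 0.0885 0.5566 0 0 0 -0.026;0.05 0.0885 0.5566 0 0 0 -0.026;0.05 0.0885 0.5566 0 0 0 -0.026;0.05 0.0885 0.5566 0 0 0 -0.026;0.05 0.0885 0.5566 0.04 0 0 -0.026;0.05 0.0885 0.5566 0.08 0 0 -0.026;0.05 0.0885 0.5566 0.1 0 0 -0.026;0.05 0.0885 0.5566 0.1 0 0 -0.026;0.05 0.0885 0.5566 0.1 0 0 -0.026"
}}

```text
clock: 9.55
tool_pos: [0.4994, -0.2993, 0.2423]
orientation: [180.0, 0.1, -11.4]
force: [0.2, 0.6, -0.7]
opening: 0.0616
```

```bash
python3 - <<'E'
from plant import ctrl
import cv2
p=ctrl.snapshot("side");cv2.imwrite("pics/s4.png",cv2.resize(p["image"][50:330,130:500,::-1],None,fx=2.1,fy=2.1))
E
```

```text
(no output)
```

View pics/s4.png

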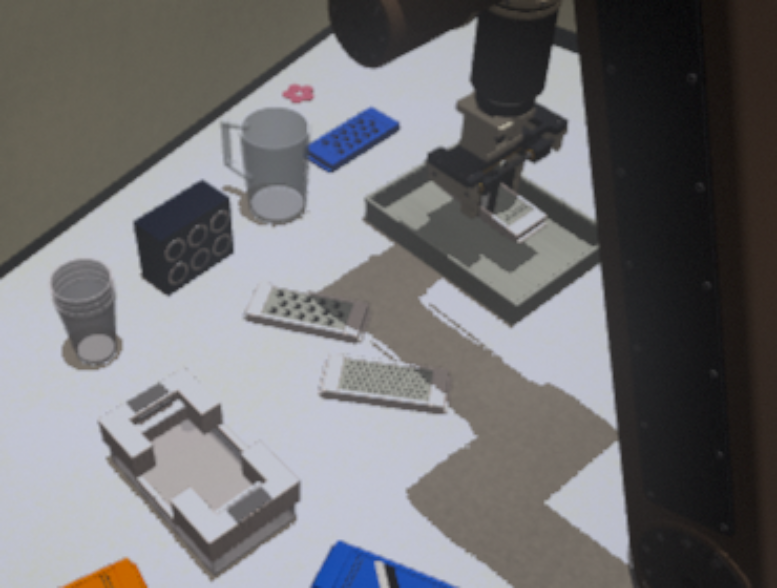

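Gripper and slicer are inside the tray outline. Lowering.

{"fn": "carry_out", "kwargs": {
  "moves": "0.05 0 0 0.02 0 0 0;0.05 0 0 0.035 0 0 0;0.05 0 0 0.045 0 0 0;0.05 0 0 0.05 0 0 0;0.05 0 0 0.053 0 0 0;0.05 0 0 0.055 0 0 0;0.05 0 0 0.057 0 0 0;0.05 0 0 0.057 0 0 0;0.05 0 0 0.057 0 0 0"
}}

```text
clock: 10.5
tool_pos: [0.4996, -0.3002, 0.1858]
orientation: [180.0, -0.1, -11.5]
force: [1.6, -0.2, 2.6]
opening: 0.0618
```

{"fn": "carry_out", "kwargs": {
  "moves": "0.0618 0 0 0 0 0 0;0.066 0 0 0 0 0 0;0.0876 0 0 0 0 0 0;0.0876 0 0 0 0 0 0;0.0876 0 0 0 0 0 0;0.0876 0 0 -0.02 0 0 0;0.0876 0 0 -0.06 0 0 0;0.0876 0 0 -0.1 0 0 0;0.0876 0 0 -0.14 0 0 0;0.0876 0 0 -0.14 0 0 0;0.0876 0 0 -0.14 0 0 0"
}}

```text
clock: 11.6
tool_pos: [0.499, -0.3, 0.3263]
orientation: [-180.0, -0.1, -11.5]
force: [-0.8, -0.1, -0.5]
opening: 0.088
```

```bash
cat > m2.py <<'E'
from plant import ctrl
from h import *
P={n:ctrl.snapshot(n) for n in("top","side")}
for n in P: cv2.imwrite(f"pics/{n}5.png",cv2.resize(P[n]["image"][:,:,::-1],(784,588),interpolation=cv2.INTER_CUBIC))
for n in P:
    for l in("slicer_mid","coarse_mid","recess","tray"):
        print(n,l,[(np.round(d["at"],0).tolist(),round(d["confidence"],2)) for d in ctrl.mark_of(P[n],l)])
px=dict(top=(318,197),side=(278,198));v=[]
for n in P:
    for d in ctrl.trace(P[n],"coarse_mid"):
        e=d["extent"]
        if abs((e[0]+e[2])/2-px[n][0])+abs((e[1]+e[3])/2-px[n][1])<25: v.append((P[n],d["region"].astype(float)));print(n,d["confidence"]);break
for w in [v]+[[a] for a in v]:
    r,f=fit(w,[.606,-.028,.37],.16,.062,0,.016);print(np.round(r[:2],4),np.degrees(r[2]),f)
E
python3 m2.py; python3 plan.py .4995 -.30 .3255 -11.5 .606 -.0285 .28 21.4
```

```text
top slicer_mid [([232.0, 133.0], 0.96), ([325.0, 217.0], 0.6)]
top coarse_mid [([200.0, 318.0], 0.63)]
top recess [([222.0, 200.0], 0.8)]
top tray []
side slicer_mid [([328.0, 318.0], 0.97), ([343.0, 163.0], 0.77), ([159.0, 360.0], 0.67)]
side coarse_mid [([118.0, 297.0], 0.69), ([197.0, 278.0], 0.61)]
side recess [([260.0, 225.0], 0.85)]
side tray [([162.0, 361.0], 0.64)]
top 0.66
side 0.59
[ 0.6064 -0.028 ] 20.73693532661758 0.1493333162808725
[ 0.6042 -0.0279] 20.550205924986084 0.07143184421534936
[ 0.6072 -0.0288] 21.50016011131895 0.06800372169957614
shift [ 0.0502 -0.2873  0.0455] rot [-0.      0.     -0.5742]
```

View pics/side5.png

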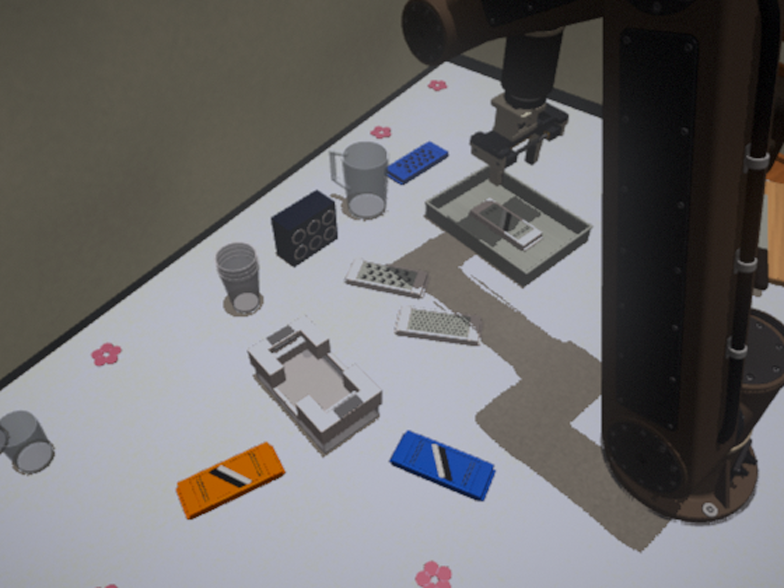

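View pics/top5.png

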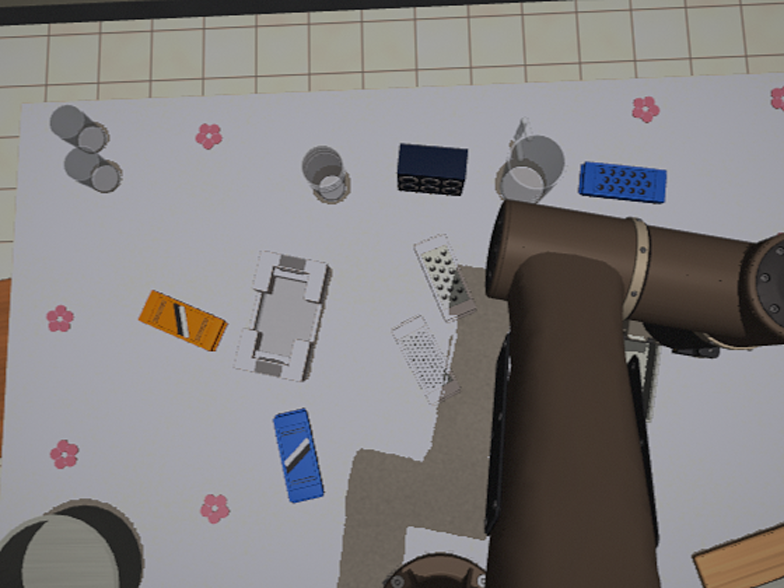

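Slicer lies flat in the tray at (508,222) in the side view. Now the coarse insert.

{"fn": "carry_out", "kwargs": {
  "moves": "0.0876 0.0502 -0.2873 0 0 0 -0.5742;0.0876 0.0502 -0.2873 0 0 0 -0.5742;0.0876 0.0502 -0.2873 0 0 0 -0.5742;0.0876 0.0502 -0.2873 0 0 0 -0.5742;0.0876 0.0502 -0.2873 0 0 0 -0.5742;0.0876 0.0502 -0.2873 0 0 0 -0.5742;0.0876 0.0502 -0.2873 0 0 0 -0.5742;0.0876 0.0502 -0.2873 0.03 0 0 -0.5742;0.0876 0.0502 -0.2873 0.07 0 0 -0.5742;0.0876 0.0502 -0.2873 0.0955 0 0 -0.5742;0.0876 0.0502 -0.2873 0.0955 0 0 -0.5742;0.0876 0.0502 -0.2873 0.0955 0 0 -0.5742"
}}

```text
clock: 13.4
tool_pos: [0.6058, -0.0288, 0.2301]
orientation: [180.0, 0.0, 21.4]
force: [0.3, 0.6, 0.5]
opening: 0.0873
```

```bash
python3 - <<'E'
from plant import ctrl
import cv2
p=ctrl.snapshot("side");cv2.imwrite("pics/s6.png",cv2.resize(p["image"][120:270,200:400,::-1],None,fx=3.9,fy=3.9))
p=ctrl.snapshot("top");cv2.imwrite("pics/t6.png",cv2.resize(p["image"][130:330,240:440,::-1],None,fx=2.9,fy=2.9))
E
```

```text
(no output)
```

View pics/s6.png

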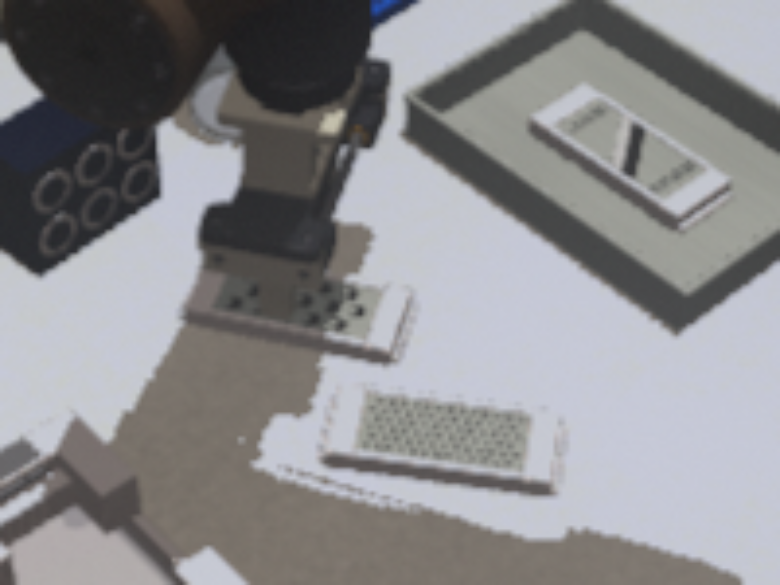

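View pics/t6.png

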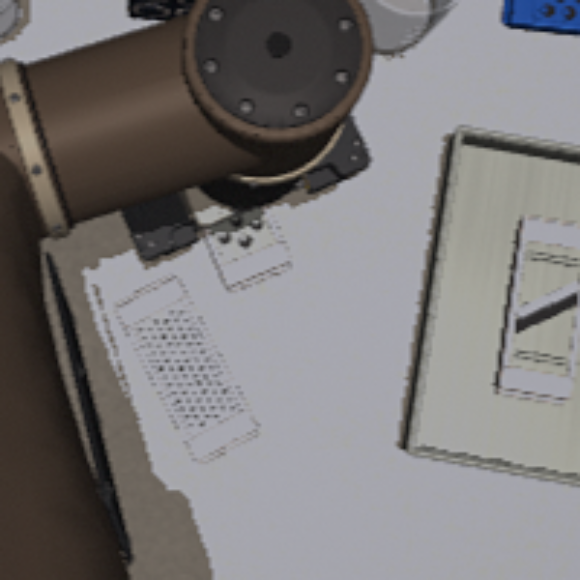

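{"fn": "carry_out", "kwargs": {
  "moves": "0.0876 0 0 0.02 0 0 0;0.0876 0 0 0.035 0 0 0;0.0876 0 0 0.044 0 0 0;0.0876 0 0 0.0495 0 0 0;0.0876 0 0 0.0495 0 0 0;0.0876 0 0 0.0495 0 0 0;0.07 0 0 0.0495 0 0 0;0.064 0 0 0.0495 0 0 0;0.05 0 0 0.0495 0 0 0;0.05 0 0 0.0495 0 0 0;0.05 0 0 0.0495 0 0 0;0.05 0 0 0.0495 0 0 0;0.05 0 0 0.0495 0 0 0"
}}

```text
clock: 14.8
tool_pos: [0.6056, -0.0285, 0.1804]
orientation: [180.0, -0.0, 21.4]
force: [-0.7, 0.3, 2.3]
opening: 0.0614
```

```bash
python3 plan.py .606 -.0285 .1805 21.4 .5385 .2622 .3425 -13
```

```text
shift [ 0.0432 -0.2953 -0.162 ] rot [ 0.     -0.      0.6004]
```

{"fn": "carry_out", "kwargs": {
  "moves": "0.05 0 0 -0.01 0 0 0;0.05 0 0 -0.03 0 0 0;0.05 0 0 -0.07 0 0 0;0.05 0 0 -0.11 0 0 0;0.05 0 0 -0.15 0 0 0;0.05 0 0 -0.162 0 0 0;0.05 0 0 -0.162 0 0 0"
}}

```text
clock: 15.5
tool_pos: [0.6058, -0.0285, 0.345]
orientation: [180.0, -0.3, 21.4]
force: [0.3, 0.9, -1.9]
opening: 0.0618
```

{"fn": "carry_out", "kwargs": {
  "moves": "0.05 0.0432 -0.2953 0 0 0 0.6004;0.05 0.0432 -0.2953 0 0 0 0.6004;0.05 0.0432 -0.2953 0 0 0 0.6004;0.05 0.0432 -0.2953 0 0 0 0.6004;0.05 0.0432 -0.2953 0 0 0 0.6004;0.05 0.0432 -0.2953 0 0 0 0.6004;0.05 0.0432 -0.2953 0 0 0 0.6004;0.05 0.0432 -0.2953 0 0 0 0.6004;0.05 0.0432 -0.2953 0 0 0 0.6004;0.05 0.0432 -0.2953 0.03 0 0 0.6004;0.05 0.0432 -0.2953 0.05 0 0 0.6004;0.05 0.0432 -0.2953 0.05 0 0 0.6004;0.05 0.0432 -0.2953 0.05 0 0 0.6004"
}}

```text
clock: 16.8
tool_pos: [0.5385, 0.2611, 0.2922]
orientation: [179.9, 0.0, -13.1]
force: [-0.0, 0.4, -0.9]
opening: 0.0618
```

```bash
python3 - <<'E'
from plant import ctrl
from h import *
P={n:ctrl.snapshot(n) for n in("top","side")}
for n,(x0,y0) in dict(top=(165,160),side=(170,175)).items():
    im=cv2.resize(P[n]["image"][:,:,::-1],None,fx=5,fy=5,interpolation=cv2.INTER_CUBIC).copy()
    cv2.imwrite(f"pics/h0_{n}.png",im[y0*5:y0*5+590,x0*5:x0*5+600])
    # expected insert at grip: underside = tip-2.5mm
    zt=.2925-.178-.0025+.016
    for (z,c,L,W) in((zt,(0,0,255),.16,.062),(.078,(0,255,0),.163,.065)):
        q=proj(P[n],box(.5385,.2622,np.radians(-13),L,W,z,z)[[0,2,6,4]])
        cv2.polylines(im,[np.round((q+.5)*5).astype(int)],True,c,1)
    cv2.imwrite(f"pics/h_{n}.png",im[y0*5:y0*5+590,x0*5:x0*5+600])
E
```

```text
(no output)
```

View pics/h_top.png

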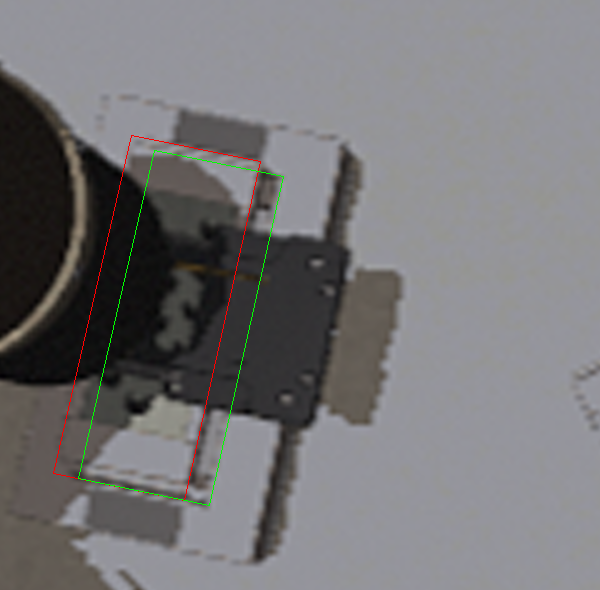

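View pics/h_side.png

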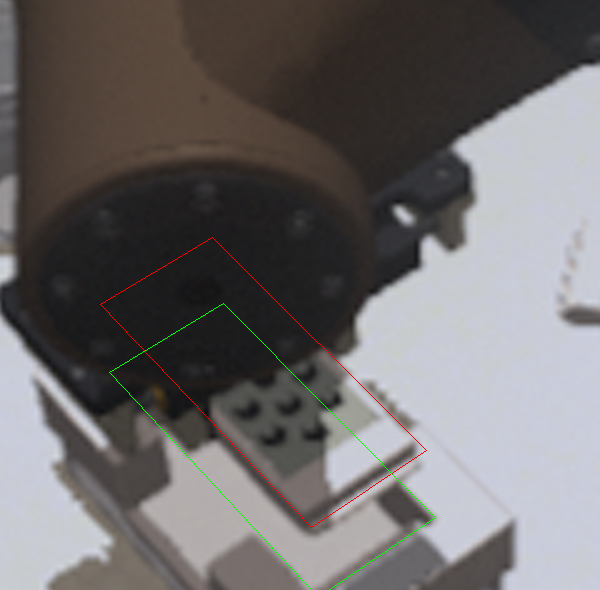

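```bash
python3 - <<'E'
import cv2,numpy as np
a=cv2.imread("pics/h0_top.png")[370:590,40:340];b=cv2.imread("pics/h0_side.png")[330:590,180:460]
f=lambda i,k:np.clip(cv2.resize(i,None,fx=k,fy=k,interpolation=cv2.INTER_CUBIC)*1.3,0,255).astype(np.uint8)
cv2.imwrite("pics/z_t.png",f(a,2.5));cv2.imwrite("pics/z_s.png",f(b,2.2))
E
```

View pics/z_t.png

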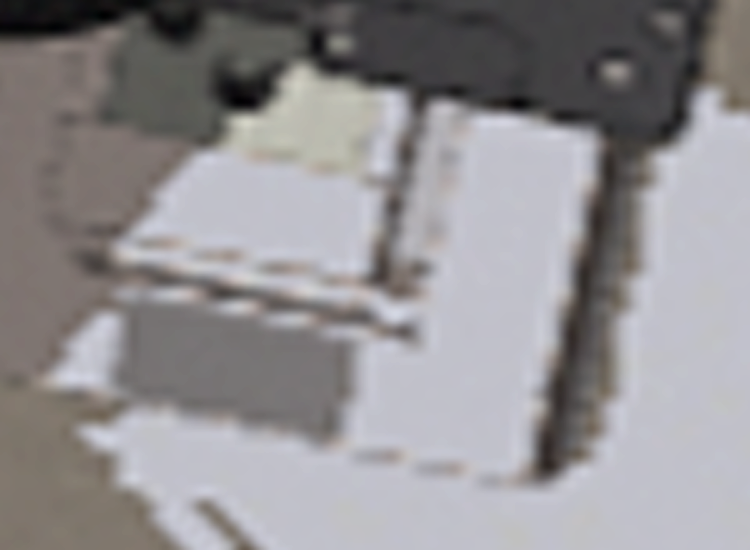

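View pics/z_s.png

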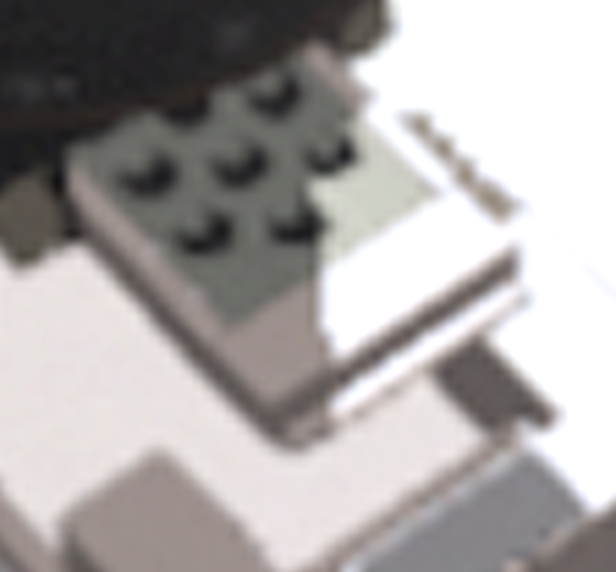

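```bash
cat > tri.py <<'E'
from plant import ctrl
from h import *
P={n:ctrl.snapshot(n) for n in("top","side")}
def tri(a,b):
    A=[]
    for p,(u,v) in((P["top"],a),(P["side"],b)):
        M=np.array(p["K"])@np.c_[p["R"],p["t"]]; A+=[u*M[2]-M[0],v*M[2]-M[1]]
    X=np.linalg.svd(np.array(A))[2][-1];X=X[:3]/X[3]
    return X,[proj(p,X[None])[0]-q for p,q in((P["top"],a),(P["side"],b))]
def loc(X,c=(.5385,.2622),yaw=-13):
    d=np.array(X[:2])-c;a=np.radians(yaw);return [d@[np.cos(a),np.sin(a)],d@[-np.sin(a),np.cos(a)],X[2]]
E
python3 - <<'E'
from tri import *
t=np.array([198,486.8])/5+[165,160]-.5+.1
s=lambda x,y:(np.array([x/2.2+180,y/2.2+330])/5+[170,175]-.4)
X,r=tri(t,s(518,248));print(X,np.round(r,2),np.round(loc(X),4))
for q in((518,248),(272,405)):
    for z in(.1255,.1275,.1295):print(q,z,np.round(loc(ray(P["side"],s(*q),z)),4))
for z in(.1255,.1275,.1295):print("top",z,np.round(loc(ray(P["top"],t,z)),4))
# expected corners -0.08, +-0.031
print(ctrl.get_obs()["tool_pos"],ctrl.get_obs()["orientation"])
E
```

```text
[0.46109075 0.24577334 0.12157663] [[-0.5  -0.77]
 [ 0.67  0.1 ]] [-0.0717 -0.0334  0.1216]
(518, 248) 0.1255 [-0.073  -0.0308  0.1255]
(518, 248) 0.1275 [-0.0742 -0.0299  0.1275]
(518, 248) 0.1295 [-0.0754 -0.0291  0.1295]
(272, 405) 0.1255 [-0.0717  0.0285  0.1255]
(272, 405) 0.1275 [-0.0729  0.0292  0.1275]
(272, 405) 0.1295 [-0.0742  0.0299  0.1295]
top 0.1255 [-0.0731 -0.0358  0.1255]
top 0.1275 [-0.0731 -0.0362  0.1275]
top 0.1295 [-0.073  -0.0366  0.1295]
[0.53846149 0.26207689 0.29343917] [-1.79908468e+02 -7.08323118e-02 -1.30245254e+01]
```

```bash
python3 - <<'E'
from tri import *
s=lambda x,y:(np.array([x/2.2+180,y/2.2+330])/5+[170,175]-.4)
t=lambda x,y:(np.array([x/2.5+40,y/2.5+370])/5+[165,160]-.4)
for q in((230,325),(440,193),(272,405),(518,248)):
    for z in(.1255,.1275):print("side",q,z,np.round(loc(ray(P["side"],s(*q),z)),4))
for q in((230,150),(370,167),(395,292),(125,240)):print("top",q,np.round(loc(ray(P["top"],t(*q),.1275)),4))
for q in((95,262),(415,330)):print("top wall?",q,np.round(loc(ray(P["top"],t(*q),.078)),4))
# original pictures: coarse on table (ov_side/ov_top, scale 4 offsets)
c=(.606,-.0285)
for n,o,qs in(("top",(165,160),((612,270),(697,241),(600,240),(682,207),(547,93),(622,60))),("side",(170,175),((519,135),(538,75),(495,125),(512,68),(340,98),(362,48)))):
    for q in qs:print(n,q,np.round(loc(ray(P[n],np.array(q)/4+o-.4,.016),c,21.4),4))
E
python3 - <<'E'
import cv2
a=cv2.imread("pics/ov_top.png")[10:300,500:730];b=cv2.imread("pics/ov_side.png")[20:170,290:570]
cv2.imwrite("pics/zo_t.png",cv2.resize(a,None,fx=2,fy=2,interpolation=2));cv2.imwrite("pics/zo_s.png",cv2.resize(b,None,fx=2.8,fy=2.8,interpolation=2))
E
```

```text
side (230, 325) 0.1255 [-0.0512  0.0234  0.1255]
side (230, 325) 0.1275 [-0.0525  0.0242  0.1275]
side (440, 193) 0.1255 [-0.0523 -0.0274  0.1255]
side (440, 193) 0.1275 [-0.0535 -0.0265  0.1275]
side (272, 405) 0.1255 [-0.0717  0.0285  0.1255]
side (272, 405) 0.1275 [-0.0729  0.0292  0.1275]
side (518, 248) 0.1255 [-0.073  -0.0308  0.1255]
side (518, 248) 0.1275 [-0.0742 -0.0299  0.1275]
top (230, 150) [-0.0539 -0.0006  0.1275]
top (370, 167) [-0.0518 -0.0266  0.1275]
top (395, 292) [-0.0731 -0.0362  0.1275]
top (125, 240) [-0.0738  0.0147  0.1275]
top wall? (95, 262) [-0.0803  0.0326  0.078 ]
top wall? (415, 330) [-0.0805 -0.0311  0.078 ]
top (612, 270) [-0.0687  0.0322  0.016 ]
top (697, 241) [-0.0728 -0.0248  0.016 ]
top (600, 240) [-0.0481  0.0316  0.016 ]
top (682, 207) [-0.0491 -0.0248  0.016 ]
top (547, 93) [0.0528 0.0252 0.016 ]
top (622, 60) [ 0.0536 -0.0278  0.016 ]
side (519, 135) [-0.0718  0.0282  0.016 ]
side (538, 75) [-0.071  -0.0299  0.016 ]
side (495, 125) [-0.0541  0.0235  0.016 ]
side (512, 68) [-0.0521 -0.0318  0.016 ]
side (340, 98) [0.054  0.0268 0.016 ]
side (362, 48) [ 0.0535 -0.0234  0.016 ]
```

View pics/zo_t.png

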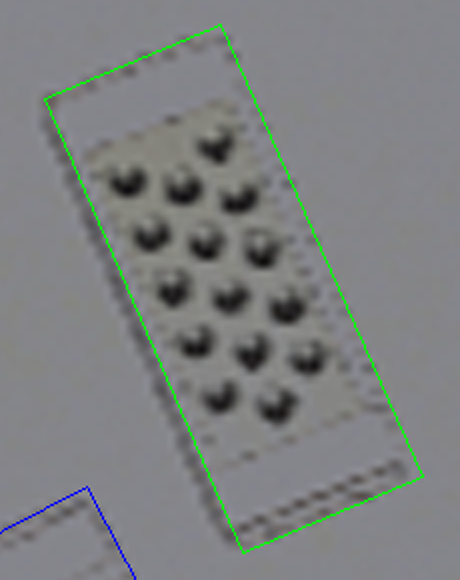

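View pics/zo_s.png

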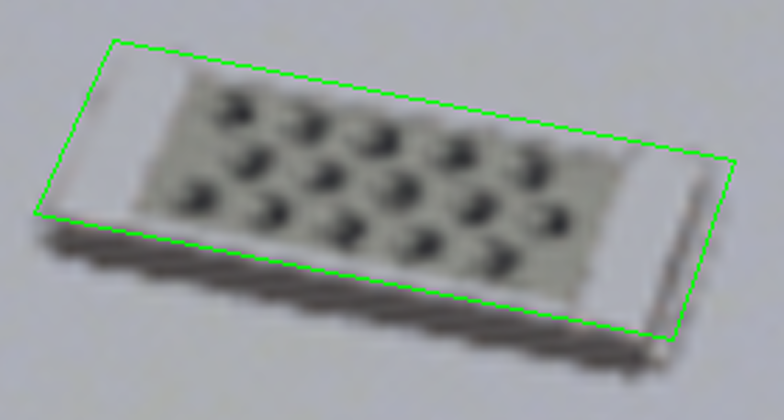

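The held insert is centred in the grip. Its plate edge is at −53 mm local x, the same as when measured on the table. The recess walls agree to about 1 mm. Lowering onto the catches.

{"fn": "carry_out", "kwargs": {
  "moves": "0.05 0 0 0.01 0 0 0;0.05 0 0 0.02 0 0 0;0.05 0 0 0.028 0 0 0;0.05 0 0 0.033 0 0 0;0.05 0 0 0.036 0 0 0;0.05 0 0 0.038 0 0 0;0.05 0 0 0.038 0 0 0;0.05 0 0 0.038 0 0 0"
}}

```text
clock: 17.9
tool_pos: [0.5381, 0.2622, 0.2544]
orientation: [-180.0, -0.0, -13.0]
force: [-0.1, 0.1, -1.2]
opening: 0.062
```

{"fn": "carry_out", "kwargs": {
  "moves": "0.05 0 0 0.001 0 0 0;0.05 0 0 0.002 0 0 0;0.05 0 0 0.003 0 0 0;0.05 0 0 0.003 0 0 0;0.05 0 0 0.003 0 0 0"
}}

```text
clock: 18.4
tool_pos: [0.5381, 0.2623, 0.2517]
orientation: [-180.0, -0.0, -13.0]
force: [-3.1, -0.1, 4.3]
opening: 0.0612
```

```bash
python3 - <<'E'
from tri import *
o=ctrl.get_obs();print(o["force"],o["moment"],o["tool_pos"])
a=P["top"]["image"][170:280,160:250,::-1];b=P["side"]["image"][215:325,165:285,::-1]
cv2.imwrite("pics/l_t.png",cv2.resize(a,None,fx=5.4,fy=5.4,interpolation=2));cv2.imwrite("pics/l_s.png",cv2.resize(b,None,fx=5.4,fy=5.4,interpolation=2))
E
```

```text
[-1.52089393 -0.56515095  6.02472308] [-0.30389577  0.69961984 -0.02134698] [0.5381484  0.26227334 0.2516589 ]
```

View pics/l_t.png

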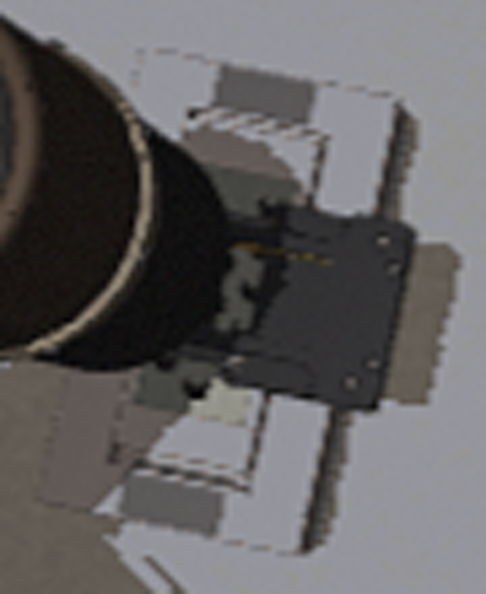

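View pics/l_s.png

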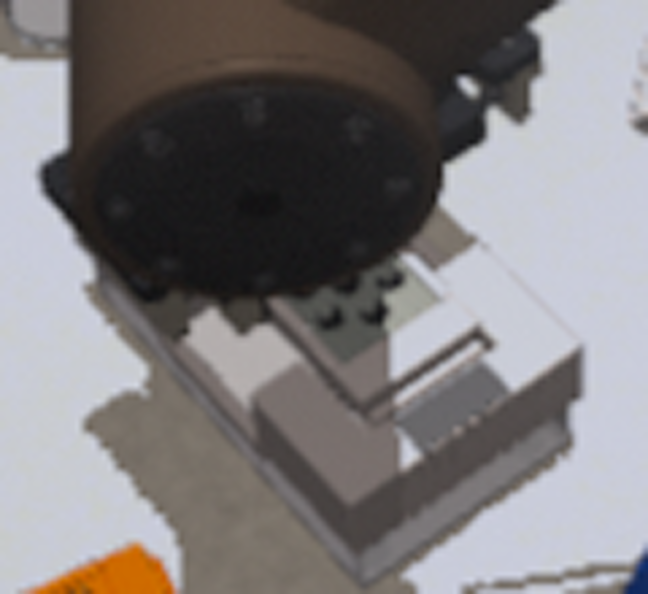

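Contact is 6 N at the expected height, resting on the catches. Now I loosen to let it self-centre, regrip, then push down slowly.

{"fn": "carry_out", "kwargs": {
  "moves": "0.0618 0 0 0 0 0 0;0.066 0 0 0 0 0 0;0.066 0 0 0 0 0 0;0.066 0 0 0 0 0 0;0.05 0 0 0 0 0 0;0.05 0 0 0 0 0 0;0.05 0 0 0 0 0 0;0.05 0 0 0 0 0 0;0.05 0 0 0.001 0 0 0;0.05 0 0 0.002 0 0 0;0.05 0 0 0.003 0 0 0;0.05 0 0 0.003 0 0 0"
}}

```text
clock: 19.7
tool_pos: [0.5379, 0.2622, 0.2482]
orientation: [-180.0, 0.0, -13.0]
force: [-2.0, -0.2, 1.0]
opening: 0.0617
```

{"fn": "carry_out", "kwargs": {
  "moves": "0.05 0 0 0.001 0 0 0;0.05 0 0 0.002 0 0 0;0.05 0 0 0.003 0 0 0;0.05 0 0 0.004 0 0 0;0.05 0 0 0.005 0 0 0;0.05 0 0 0.006 0 0 0;0.05 0 0 0.006 0 0 0"
}}

```text
clock: 20.4
tool_pos: [0.5379, 0.2623, 0.2458]
orientation: [-180.0, -0.1, -12.9]
force: [-12.3, -2.1, 28.7]
opening: 0.0617
```

```bash
python3 - <<'E'
from tri import *
o=ctrl.get_obs();print(o["force"],o["moment"],o["tool_pos"],o["orientation"])
a=P["top"]["image"][170:280,160:250,::-1];b=P["side"]["image"][260:325,205:285,::-1]
cv2.imwrite("pics/l_t2.png",cv2.resize(a,None,fx=5.4,fy=5.4,interpolation=2));cv2.imwrite("pics/l_s2.png",cv2.resize(b,None,fx=9,fy=9,interpolation=2))
E
```

```text
[-11.51708249  -2.24195394  25.13625829] [-0.90973344  4.43567959  0.23176914] [0.53789842 0.2622649  0.24540309] [-1.79947344e+02 -8.58194437e-02 -1.29196618e+01]
```

View pics/l_t2.png

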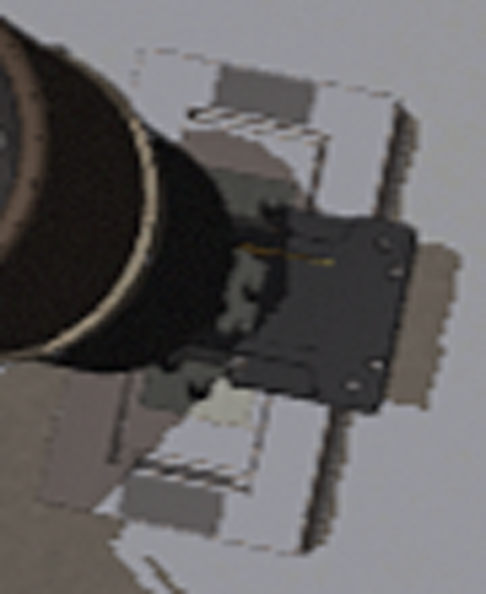

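View pics/l_s2.png

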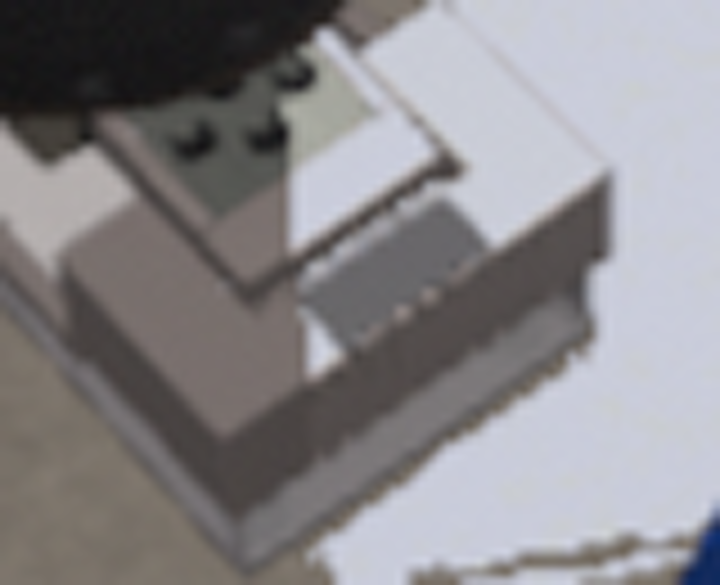

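Near end is low and the load is one-sided. I'll release, rise and look.

{"fn": "carry_out", "kwargs": {
  "moves": "0.05 0 0 -0.003 0 0 0;0.0618 0 0 -0.003 0 0 0;0.066 0 0 -0.003 0 0 0;0.0876 0 0 -0.003 0 0 0;0.0876 0 0 -0.003 0 0 0;0.0876 0 0 -0.02 0 0 0;0.0876 0 0 -0.05 0 0 0;0.0876 0 0 -0.09 0 0 0;0.0876 0 0.05 -0.12 0 0 0;0.0876 0 0.10 -0.12 0 0 0;0.0876 0 0.15 -0.12 0 0 0;0.0876 0 0.2 -0.12 0 0 0;0.0876 0 0.2 -0.12 0 0 0"
}}

```text
clock: 21.8
tool_pos: [0.4912, 0.0635, 0.3621]
orientation: [180.0, 0.0, -13.2]
force: [0.9, 0.3, 0.9]
opening: 0.0876
```

```bash
python3 - <<'E'
from tri import *
o=ctrl.get_obs();print(o["force"],o["moment"],o["tool_pos"],o["orientation"])
a=P["top"]["image"][170:280,160:250,::-1];b=P["side"]["image"][215:325,165:285,::-1]
cv2.imwrite("pics/l_t3.png",cv2.resize(a,None,fx=5.4,fy=5.4,interpolation=2));cv2.imwrite("pics/l_s3.png",cv2.resize(b,None,fx=5.4,fy=5.4,interpolation=2))
E
```

```text
[-0.1205975   0.00329842  0.23218792] [-0.00672678  0.11411024  0.02205148] [0.49271319 0.06588592 0.36236346] [-1.79979240e+02 -2.66241113e-02 -1.31428105e+01]
```

View pics/l_t3.png

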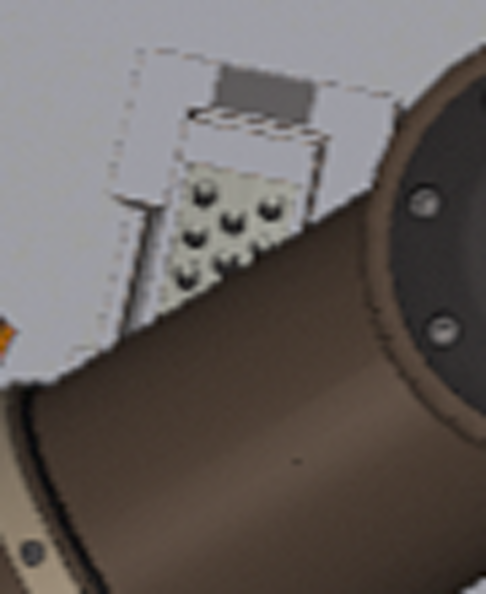

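View pics/l_s3.png

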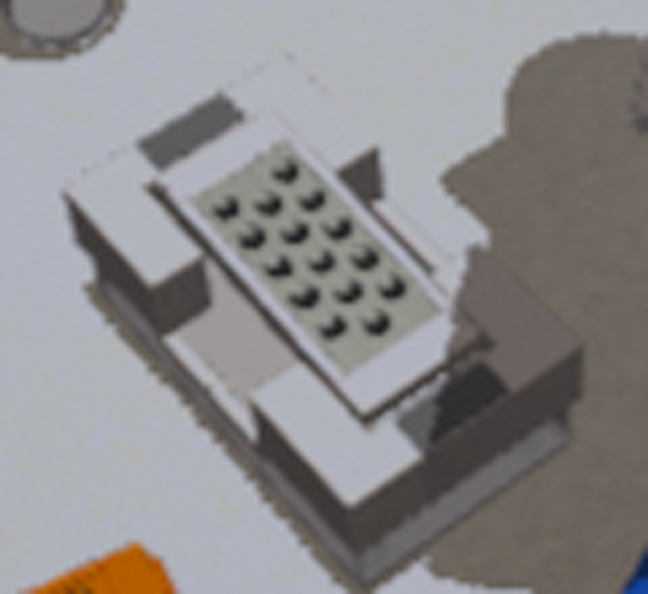

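```bash
python3 - <<'E'
from tri import *
s=lambda x,y:(np.array([x,y])/5.4+[165,215]-.4)
t=lambda x,y:(np.array([x,y])/5.4+[160,170]-.4)
for nm,q in(("FL",(160,187)),("FR",(277,115)),("NL",(363,412)),("plate FL",(190,200)),("plate FR",(283,142)),("plate NL",(347,377)),("plate NR",(445,310))):
    for z in(.078,.088):print(nm,z,np.round(loc(ray(P["side"],s(*q),z)),4))
for nm,q in(("FL",(188,118)),("FR",(322,145)),("plate FL",(192,160)),("plate FR",(298,182))):
    for z in(.078,.088):print("top",nm,z,np.round(loc(ray(P["top"],t(*q),z)),4))
E
```

```text
FL 0.078 [0.0764 0.0279 0.078 ]
FL 0.088 [0.069  0.0313 0.088 ]
FR 0.078 [ 0.0766 -0.0342  0.078 ]
FR 0.088 [ 0.0692 -0.0301  0.088 ]
NL 0.078 [-0.0734  0.03    0.078 ]
NL 0.088 [-0.0792  0.0334  0.088 ]
plate FL 0.078 [0.062 0.022 0.078]
plate FL 0.088 [0.0548 0.0255 0.088 ]
plate FR 0.078 [ 0.0623 -0.0272  0.078 ]
plate FR 0.088 [ 0.0551 -0.0232  0.088 ]
plate NL 0.078 [-0.0555  0.0249  0.078 ]
plate NL 0.088 [-0.0615  0.0283  0.088 ]
plate NR 0.078 [-0.055  -0.0261  0.078 ]
plate NR 0.088 [-0.061  -0.0221  0.088 ]
top FL 0.078 [0.0766 0.0335 0.078 ]
top FL 0.088 [0.0754 0.0308 0.088 ]
top FR 0.078 [ 0.0764 -0.0292  0.078 ]
top FR 0.088 [ 0.0752 -0.0312  0.088 ]
top plate FL 0.078 [0.0582 0.0274 0.078 ]
top plate FL 0.088 [0.0571 0.0247 0.088 ]
top plate FR 0.078 [ 0.0578 -0.0222  0.078 ]
top plate FR 0.088 [ 0.0568 -0.0243  0.088 ]
```

Near end is flush (0 mm) and the far end is about 8–10 mm up on its catch. I'll press the far end with closed fingertips on the solid rim at local x +64 mm.

```bash
python3 plan.py .4935 .0673 .3625 -13 .6009 .2478 .288 -13
```

```text
shift [ 0.064  -0.2     0.0745] rot [0. 0. 0.]
```

{"fn": "carry_out", "kwargs": {
  "moves": "0 0.064 -0.05 0 0 0 0;0 0.064 -0.1 0 0 0 0;0 0.064 -0.15 0 0 0 0;0 0.064 -0.2 0 0 0 0;0 0.064 -0.2 0 0 0 0;0 0.064 -0.2 0.03 0 0 0;0 0.064 -0.2 0.06 0 0 0;0 0.064 -0.2 0.0745 0 0 0;0 0.064 -0.2 0.0745 0 0 0;0 0.064 -0.2 0.0745 0 0 0"
}}

```text
clock: 23.0
tool_pos: [0.6008, 0.2485, 0.2882]
orientation: [180.0, -0.0, -13.0]
force: [1.0, 0.2, 0.8]
opening: 0.0132
```

```bash
python3 - <<'E'
from tri import *
o=ctrl.get_obs();print(o["force"],o["tool_pos"],o["opening"])
a=P["top"]["image"][170:280,160:250,::-1];b=P["side"]["image"][215:325,165:285,::-1]
cv2.imwrite("pics/p4.png",np.hstack([cv2.resize(a,(360,440),interpolation=2),cv2.resize(b,(430,440),interpolation=2)]))
E
```

```text
[0.05708116 0.69448986 0.21902624] [0.60098118 0.248234   0.289325  ] 0.004936908991044154
```

View pics/p4.png

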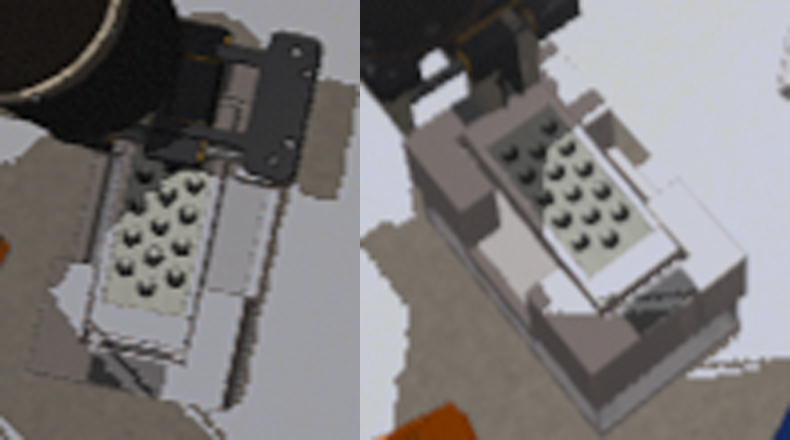

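{"fn": "carry_out", "kwargs": {
  "moves": "0 0 0 0.012 0 0 0;0 0 0 0.02 0 0 0;0 0 0 0.0215 0 0 0;0 0 0 0.023 0 0 0;0 0 0 0.0245 0 0 0;0 0 0 0.026 0 0 0;0 0 0 0.027 0 0 0;0 0 0 0.027 0 0 0"
}}

```text
clock: 23.9
tool_pos: [0.6003, 0.2476, 0.2601]
orientation: [180.0, 0.0, -13.0]
force: [-1.0, -0.1, -0.0]
opening: 0.0004
```

{"fn": "carry_out", "kwargs": {
  "moves": "0 0 0 0.001 0 0 0;0 0 0 0.002 0 0 0;0 0 0 0.003 0 0 0;0 0 0 0.004 0 0 0;0 0 0 0.0045 0 0 0;0 0 0 0.0045 0 0 0"
}}

```text
clock: 24.5
tool_pos: [0.6004, 0.2477, 0.2565]
orientation: [-180.0, -0.0, -13.0]
force: [-2.1, -0.3, 2.7]
opening: 0.0004
```

{"fn": "carry_out", "kwargs": {
  "moves": "0 0 0 0.0005 0 0 0;0 0 0 0.001 0 0 0;0 0 0 0.0015 0 0 0;0 0 0 0.0015 0 0 0"
}}

```text
clock: 24.9
tool_pos: [0.6003, 0.2477, 0.2564]
orientation: [-180.0, -0.0, -13.0]
force: [-6.2, -0.8, 13.7]
opening: 0.0007
```

Stiff stop at tip height 78.4 mm under 14 N, so the far end is seated. Same check on the near end.

{"fn": "carry_out", "kwargs": {
  "moves": "0 0 0 -0.02 0 0 0;0 0 0 -0.04 0 0 0;0 -0.05 0 -0.04 0 0 0;0 -0.1 0 -0.04 0 0 0;0 -0.128 0 -0.04 0 0 0;0 -0.128 0 -0.04 0 0 0;0 -0.128 0 -0.02 0 0 0;0 -0.128 0 -0.01 0 0 0;0 -0.128 0 -0.006 0 0 0;0 -0.128 0 -0.004 0 0 0;0 -0.128 0 -0.003 0 0 0;0 -0.128 0 -0.002 0 0 0;0 -0.128 0 -0.001 0 0 0;0 -0.128 0 -0.001 0 0 0"
}}

```text
clock: 26.3
tool_pos: [0.4759, 0.2766, 0.2564]
orientation: [-180.0, -0.0, -13.0]
force: [-0.8, -0.5, 4.3]
opening: 0.0003
```

{"fn": "carry_out", "kwargs": {
  "moves": "0 0 0 0.0005 0 0 0;0 0 0 0.001 0 0 0;0 0 0 0.0015 0 0 0;0 0 0 0.0015 0 0 0"
}}

```text
clock: 26.7
tool_pos: [0.4758, 0.2766, 0.2563]
orientation: [-179.9, -0.1, -13.0]
force: [-6.4, -2.4, 17.4]
opening: 0.0004
```

{"fn": "carry_out", "kwargs": {
  "moves": "0 0 0 -0.02 0 0 0;0 0 0 -0.06 0 0 0;0 0 0 -0.11 0 0 0;0 0 0.05 -0.15 0 0 0;0 0 0.1 -0.15 0 0 0;0 0 0.15 -0.15 0 0 0;0 0 0.2 -0.15 0 0 0;0 0 0.25 -0.15 0 0 0;0 0 0.3 -0.15 0 0 0;0 0 0.3 -0.15 0 0 0;0 0 0.3 -0.15 0 0 0"
}}

```text
clock: 27.8
tool_pos: [0.4075, -0.0173, 0.4046]
orientation: [-179.9, -0.1, -13.2]
force: [-0.3, 1.0, -0.0]
opening: 0.0005
```

```bash
python3 - <<'E'
from tri import *
o=ctrl.get_obs();print(o["force"],o["tool_pos"],o["clock"])
a=P["top"]["image"][170:280,160:250,::-1];b=P["side"]["image"][215:325,165:285,::-1]
cv2.imwrite("pics/p5t.png",cv2.resize(a,None,fx=5.4,fy=5.4,interpolation=2));cv2.imwrite("pics/p5s.png",cv2.resize(b,None,fx=5.4,fy=5.4,interpolation=2))
cv2.imwrite("pics/p5side.png",cv2.resize(P["side"]["image"][:,:,::-1],(784,588)))
E
```

```text
[-0.11527742 -0.14888285  0.58894198] [ 0.40837899 -0.01556007  0.40445136] 27.9
```

View pics/p5s.png

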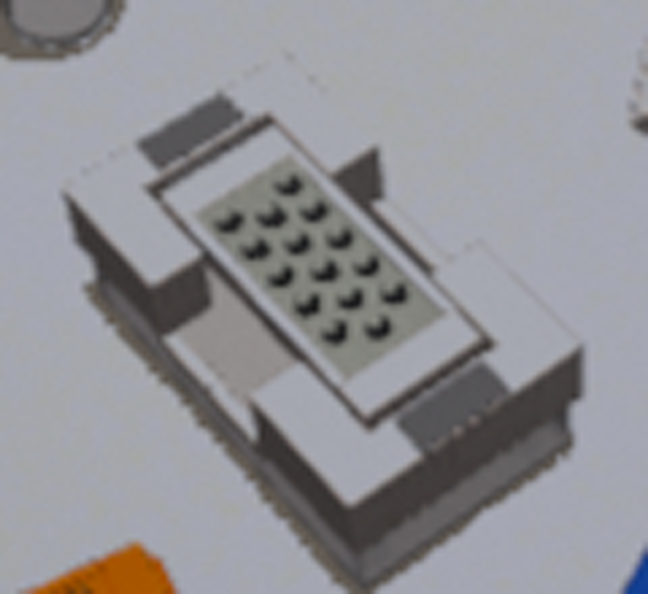

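View pics/p5t.png

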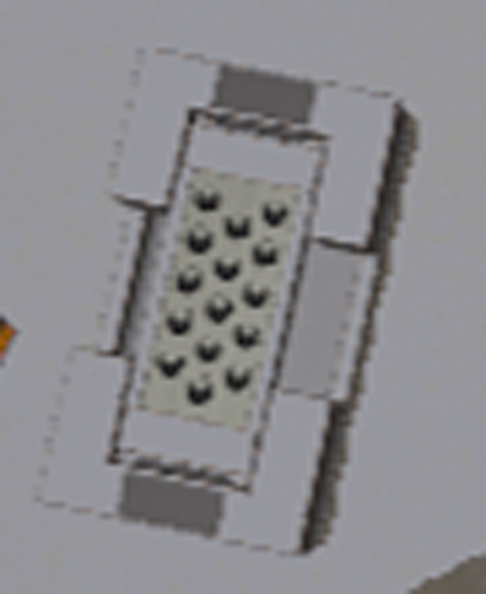

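View pics/p5side.png

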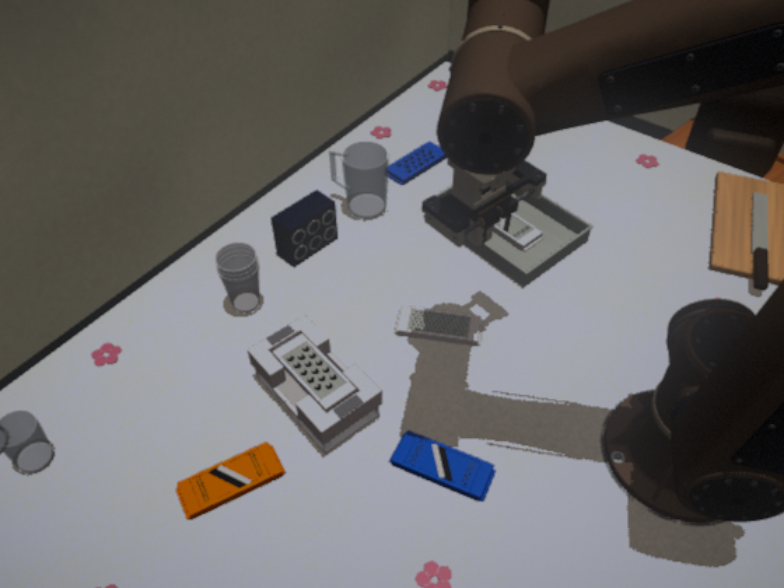

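The coarse insert sits flush, with an even gap all round, at (315,370) in the side view. The slicer is in the tray at about (520,230), and everything else is where it was. Handing in.

```bash
python3 -c "
from plant import ctrl
ctrl.close_job()"
```

```text
the job is handed in; nothing more can be done
```

I changed the insert and handed the job in at about 28 s of the allowed 67 s. The interface gives no verdict, so success rests on my own checks.

- **Slicing insert:** I pulled it out through the finger gaps and laid it flat in the steel tray. The pictures show it lying flat on the tray floor. In the last picture the gripper partly hid it.
- **Coarse insert:** I set the white big-hole insert down on the catches and pressed while still gripping it. That snapped in only the near end and left the far end about 8–10 mm high, so I released it and looked. I then pressed each end with closed fingertips.
- **Last checks on the fit:** both ends stopped hard at fingertip height of about 78.4 mm, under 14 N and 17 N. That matches the 78 mm frame top. The final pictures show an even gap all round and no tilt.
- **Other things:** the fine insert, jug, cups, carton and the blue and orange look-alikes were never touched, and look unmoved by eye. I did not re-measure them. The gripper ended empty and clear of everything.
- **Disagreement:** while I held the coarse insert over the frame, the two cameras differed by about 5 mm across its width. I relied on the grip's centring there, and the insert went in without any further sideways correction.

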